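Free the end link of the demonstration watch strap with the spring-bar fork

TASK

Take the forked tool from its stand, set its fork over the bare spring bar between the near lug and the brass collar, and gently press the collar back, without ramming the bar against its stop, and hold it there until the end link has risen all the way. Put the tool back upright in its stand, then lift the freed link off the model and set it down flat, without dropping it, in the green parts tray. Leave the other things on the table where they are.

Things in the scene. Friction and masses are not known exactly. Their poses are not given: they have to be found in the camera images.
- strap_model: Oversized teaching model of a watch-strap fixing, fixed down: grey base 68 (x) x 128 (y) x 10 mm, blue lugs and spring housing. Origin: centre of the base's underside; z up; y runs along the steel spring bar, whose axis is at x = 0, 34 mm up. The end link lies at y = -50 to -10 mm between the far lug (-57 to -51) and the near lug; the bar's tip sits 6 mm deep in it.
- near_lug (a point): Top centre of the near lug, 48 mm up. Both lugs are 6 mm thick in y and 24 mm wide in x. The near lug fills model y = -9 to -3 mm. From there to the housing the 5 mm thick bar lies bare with its brass collar on it. Axes as the model's.
- housing_top (a point): Top centre of the blue spring housing, 50 mm up, 36 mm wide in x, filling model y = 38 to 60 mm. Between collar and housing runs the coil spring. Axes as the model's.
- fork_spot (a point): Point on the bar's axis in the bare part between near lug and collar (model y = 3, 34 mm up). A fork 5 mm thick can come down here from above, a tine on either side of the bar, free of lug and collar. The collar is a disc 20 mm across, 5 mm thick; its face towards the link stands at model y = 8 to 24 mm, different each time and not measured: find it by touch. Axes as the model's.
- bar_hole (a point): Middle of the window in the near lug through which the bar passes into the link. Pressing the collar in the model's +y draws the bar out: the link is free after 5 to 7 mm of travel, hard stop at 8.5 mm. The spring takes 3.6 N to start and 0.6 N more per mm, 8.7 N at the stop; more than 13 N spoils the bar. Let go, it springs back. Axes as the model's.
- plate_middle (a point): Middle of the damped spring plate under the link, as it stands while the link is locked (26 mm up; it does not follow the plate). Once the bar is out of the link and held out, the plate lifts the link, level, by 12 mm in 1 to 2 s and then holds it, loose, above the bar; let the bar go sooner and it catches the link again. The plate has 3 mm high lips along the link's x sides.
- end_link: Steel and brass strap end link, 30 (x) x 40 (y) x 18 (z) mm, about 60 g, a loose part locked by the bar; its y ends stand 1 mm from the lugs, its x sides are open for the fingers. Origin: centre of its underside, 26 to 27 mm above the model's underside while locked, 38 mm when popped up; axes as the model's.
- fork_tool: Forked tool, 98 mm tall, 120 g, upright in its stand, fork down. Origin: between the fork's tips; z up. Two tines 5 mm wide (x), 5 mm thick (y) at x = +-8.5 mm: slot 12 mm wide, 24 mm deep, facing y, same either way round; a 22 x 5 mm shank above; round flange 38 mm across at z = 46 to 50 mm, resting on the stand; red square handle 24 x 24 mm from z = 50 to 96 mm.
- tool_handle (a point): Middle of the tool's red handle, 73 mm above the fork's tips on the tool's axis; axes as the tool's.
- tool_stand: Wooden stand, 60 (x) x 54 (y) x 52 mm high, fixed. Origin: centre of the underside. Open slot from the top, 32 mm in x and 16 mm in y, down to 6 mm above the underside, centred. The tool home in it has its origin 6 mm above the stand's underside, its flange on the top.
- parts_tray: Green parts tray, 120 (x) x 90 (y) x 16 mm high, open on top, walls and floor 3 mm, fixed. Origin: centre of the underside.
- canister: Bystander: black canister 34 mm across, 50 mm high; origin under its centre.
- tweezers: Bystander: steel tweezers 15 x 125 x 9 mm lying flat; origin under the centre.
- jar: Bystander: glass specimen jar 42 mm across, 55 mm high, white cap; origin under its centre.
- lens: Bystander: black folded hand lens 32 x 36 x 13 mm; origin under its centre.
There are look-alikes about, which are no part of the job. There is more than one size of the tool_stand; the job needs the middle-sized.

How it is judged:
By the outcome, as a careful person would: the job done as asked, in the order asked, and still so for the second after the job is handed in, with the robot touching nothing.
It also fails if it takes over 72 s, if anything falls off the work surface, if the arm or the gripper's body presses on something with over 40 N, if the wrist force passes 120 N, or if a joint passes its speed limit or range.

ROBOT

A 6-joint arm with a two-finger parallel gripper is mounted at the origin on a cart in front of the work surface, level with it; the furniture and walls round the work are solid. World frame = base frame: x ahead of the robot, y to its left, z up, the work surface at z = 0. Lengths are in mm, angles in rad, forces in N, time in s.
With the tool pointing down it reaches from about 350 to 775 mm from the base axis. Payload 7.3 kg.
Tool frame: the origin (TCP) lies at the very end of the fingers, on their centre line; the grasp point (between the pads) lies 19 mm behind it; z points along the fingers, y is the line along which they close (so a half turn about z gives the same grasp; the last joint's range is limited). The gripper opens to 92 mm and grips with 3 to 60 N. Pads are 19 mm wide; open, the fingers measure 130 mm over their backs; the gripper's body (75 mm by 190 mm) begins 47 mm behind the grasp point.
Start: joints at [1.064, 0.342, 1.524, -0, 1.275, -0.146], TCP at [185.324, 491.223, 226.741] pointing down, gripper open.
Joint ranges: [-2.53, 2.53], [-0.77, 2.02], [0.04, 2.7], [-1, 4.14], [0.28, 2.66], [-3.11, 3.11]. Speed limits (rad/s): [2.57, 2.57, 3.14, 3.14, 3.14, 3.14].

INTERFACE

Orientations are given as [roll, pitch, yaw] about the fixed x, y, z axes, in that order (R = Rz(yaw) Ry(pitch) Rx(roll)).
In Python, from plant import bot gives the robot as it stands.
- The arm moves only by the tool jog_arm, never from a script. Its argument "targets" is a list of rows, each an object with "xyz": the shift along the tool's x, y, z as a fraction of full scale, a list of three; "spin": the turn about the tool's z as a fraction of full scale. In form: [{"xyz": [x, y, z], "spin": spin}, ...]. A call has exactly 10 rows; each row shifts and turns the commanded pose from where the row before left it, along the tool's axes as they then stand; what a row does not reach is not made up. Full scale, the value 1, is 80 mm for a shift and 0.1 rad for a turn. A row lasts 1/8 s, in which the tool goes at most 62.5 mm and 10.7 degrees, less where a joint would pass 70% of its speed; a pose out of reach is approached as far as the arm can. A call with a number of a shift or a turn outside -1 to 1 is refused whole. A call with a gripper value outside its range is refused whole. "gripper" is the opening in per cent of the stroke, from 0 (shut) to 100 (fully open), set as the call begins (left out, the last holds). The fingers move at their own pace and stop on an object; the grip force is fixed at half the most. Time passes only in rows, so rows that do not move let the fingers close, or fill a call up. It gives the time, the measured TCP pose, the force, the opening and the grip force at its end, in the units of the state.
- bot.get_obs(): the state, without advancing time (a new reading comes with each control period).
- bot.capture(name): name is "side" or "top" or "wrist"; returns the picture (480x640x3 uint8, blue, green, red); there is no depth.
- bot.get_calibration(name): a dict with "vfov" (degrees; the focal length in pixels is half the picture's height over the tangent of half this angle, whatever the lens; pixels are square), "cx", "cy" (the principal point, pixels), "eye" and "rotation" of the camera in the world. Camera axes: x right, y down, z forward; pixel columns grow to the right and rows downward; lengths in mm; the calibration is good to about 2 mm. A picture is of the moment at which its call begins: read the wrist's pose just before it. get_calibration takes no time and is no camera call; for the wrist camera it gives the pose at the moment of the call.
- bot.close_job(): hands the job in; it is judged then, once.
The state is a dict: "time": time; "joint_positions": joint angles; "dq": joint speeds; "tau": joint torques, N m; "tool_pos": TCP position; "tcp_rot": TCP orientation; "contact_force": force on the tool from outside, world axes, zero at the start; "moment": the same for the moment, N m; "grip_width": finger opening in mm; "finger_force": force on a finger pad.
Only numpy, scipy, OpenCV 4.12 (cv2) and the standard library are available. Lean on these libraries where they do the work, as an engineer would, in place of code of your own. Each camera call takes 0.05 s, during which the arm holds its last target. There are 200 camera calls.

## Working session

There is one attempt and no reset: what is moved stays moved. The work goes in short steps, Python scripts to look and compute and a tool call to move; the robot and the scene stay as the last step left them, time stands still between calls to the robot, and variables do not carry over. Pictures are saved under pics/ and viewed, at most 13 in all, crops included, and the job is handed in when it is done.

Besides the shell and the picture viewer there is one more tool, called by a JSON object that holds its "name" and its "arguments". jog_arm: Moves the arm, as the interface text tells. Shift numbers are shares of 80 mm and turn numbers shares of 0.1 rad, none past 1 either way. Its arguments: {"type":"object","properties":{"targets":{"type":"array","items":{"type":"object","properties":{"xyz":{"type":"array","items":{"type":"number"}},"spin":{"type":"number"}}}},"gripper":{"type":"number"}},"required":["targets"]}

```bash
ls; mkdir -p pics
python3 - <<'E'
from plant import bot
import cv2,numpy as np
o=bot.get_obs();print({k:np.round(v,3) for k,v in o.items()})
for n in("top","side"):
    print(n,bot.get_calibration(n)); cv2.imwrite(f"pics/{n}0.png",bot.capture(n))
E
```

```text
pics
{'time': np.float64(0.0), 'joint_positions': array([ 1.064,  0.343,  1.525, -0.   ,  1.275, -0.146]), 'dq': array([-0.001,  0.002,  0.   ,  0.001,  0.   , -0.   ]), 'tau': array([ -0.   , -43.123, -24.422,   0.072,   0.056,  -0.   ]), 'tool_pos': array([185.123, 490.835, 226.046]), 'tcp_rot': array([-3.14 , -0.   ,  2.781]), 'contact_force': array([-0.174, -0.289,  0.332]), 'moment': array([ 0.012, -0.026, -0.037]), 'finger_force': np.float64(0.0), 'grip_width': np.float64(92.003)}
top {'vfov': 50.80963860468865, 'cx': 327.77687744913237, 'cy': 248.230773215621, 'eye': array([ 436.0527701 ,  -44.84288511, 1130.34882265]), 'rotation': array([-3.00636193, -0.02633898, -1.55080433])}
side {'vfov': 42.8164342808241, 'cx': 307.9237517973101, 'cy': 239.87475033909973, 'eye': array([ 342.36963206, -976.35131079,  890.8255152 ]), 'rotation': array([-2.26905695,  0.02348053, -0.23937322])}
```

View pics/top0.png

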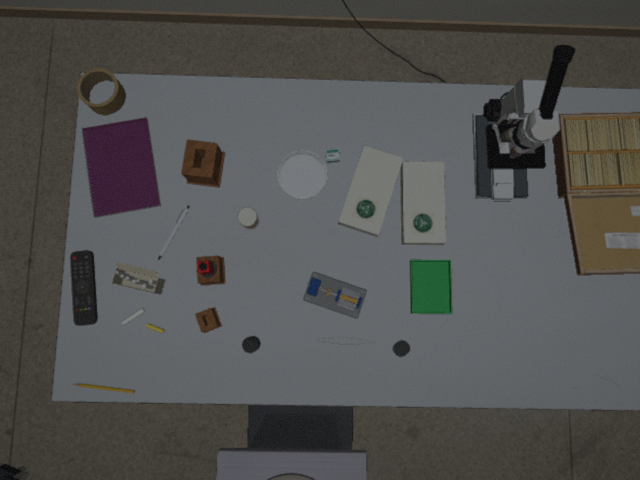

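View pics/side0.png

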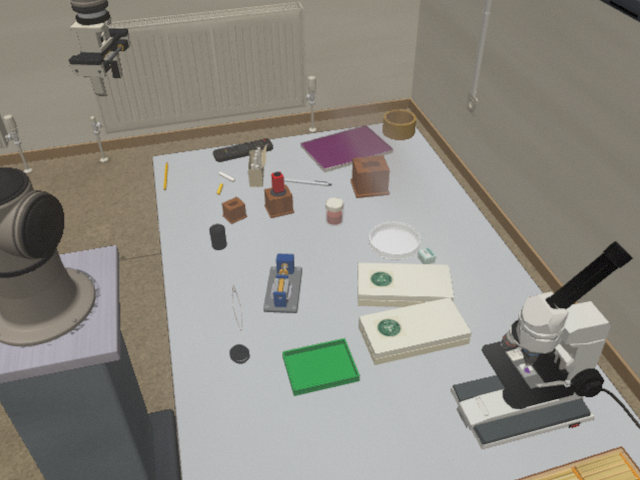

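The top view shows three wooden stands: large at (202,163), middle at (209,270) holding the red-handled tool, and small at (207,320). The model is at (335,295), with its blue housing at the left end (314,287), and the green tray is at (431,287). The middle-sized stand with the tool fits the description, so I'll confirm it with a crop and measure.

```bash
cat > h.py <<'E'
from plant import bot
import cv2,numpy as np
from scipy.spatial.transform import Rotation as R
def ray(n,uv,cal=None):
    c=cal or bot.get_calibration(n); f=240/np.tan(np.radians(c['vfov']/2))
    d=np.array([(uv[0]-c['cx'])/f,(uv[1]-c['cy'])/f,1.]); r=np.array(c['rotation'])
    M=R.from_euler('xyz',r).as_matrix() if r.shape==(3,) else r
    return np.array(c['eye']),M@d
def pt(n,uv,z,cal=None):
    e,d=ray(n,uv,cal); return e+d*(z-e[2])/d[2]
def pix(n,p,cal=None):
    c=cal or bot.get_calibration(n); f=240/np.tan(np.radians(c['vfov']/2))
    q=R.from_euler('xyz',c['rotation']).inv().apply(np.array(p)-c['eye']); return np.array([c['cx']+f*q[0]/q[2],c['cy']+f*q[1]/q[2]])
def blobs(im,lo,hi,amin=20):
    m=cv2.inRange(cv2.cvtColor(im,cv2.COLOR_BGR2HSV),lo,hi)
    cs,_=cv2.findContours(m,cv2.RETR_EXTERNAL,cv2.CHAIN_APPROX_NONE)
    return sorted([c for c in cs if cv2.contourArea(c)>amin],key=cv2.contourArea,reverse=True)
E
python3 - <<'E'
from h import *
t=cv2.imread('pics/top0.png');s=cv2.imread('pics/side0.png')
a=cv2.resize(t[235:345,180:460],None,fx=2.8,fy=2.8,interpolation=cv2.INTER_CUBIC)
b=cv2.resize(s[165:315,200:310],None,fx=1.9,fy=1.9,interpolation=cv2.INTER_CUBIC)
c=np.zeros((600,784,3),np.uint8);c[:308,:784]=a;c[310:595,:209]=b
b=cv2.resize(t[135:195,175:230],None,fx=2.8,fy=2.8);c[310:310+b.shape[0],230:230+b.shape[1]]=b
c=np.clip(c*1.6,0,255).astype(np.uint8)
cv2.imwrite('pics/crop1.png',c)
for nm,lo,hi,z in(('red',(0,150,60),(8,255,255),102),('blue',(105,150,40),(125,255,255),49),('green',(50,150,50),(70,255,255),16),('wood',(5,80,30),(14,255,200),52)):
  for n,im in(('top',t),('side',s)):
    for k in blobs(im,lo,hi,12)[:4]:
        r=cv2.minAreaRect(k);print(nm,n,np.round(r[0],1),np.round(r[1],1),round(r[2]),cv2.contourArea(k),np.round(pt(n,r[0],z),0))
E
```

```text
red top [203.  266.5] [13. 12.] 90 122.5 [533. 184. 102.]
red side [277.5 182.2] [17.3 10.2] 85 97.5 [529. 157. 102.]
blue top [313.9 286.5] [ 8.9 15.5] 18 116.5 [501. -42.  49.]
green top [431. 286.] [52. 40.] 90 1893.5 [ 509. -302.   16.]
green side [319.6 366.3] [35.1 65.7] 77 2048.5 [ 507. -305.   16.]
wood top [202.7 162.7] [39.2 43. ] 9 1484.5 [766. 208.  52.]
wood top [208.  319.5] [20.4 20.2] 70 362.5 [426. 178.  52.]
wood top [210.3 269.9] [27.8 26.8] 87 358.5 [531. 179.  52.]
wood top [562.4 177.9] [95.8  8.8] 83 140.5 [ 753. -589.   52.]
wood side [369.5 176.5] [39.9 37.6] 87 643.5 [761. 192.  52.]
wood side [278.2 201. ] [28.8 27.9] 78 540.5 [527. 154.  52.]
wood side [233.5 210. ] [21.9 23.3] 63 403.0 [422. 147.  52.]
```

View pics/crop1.png

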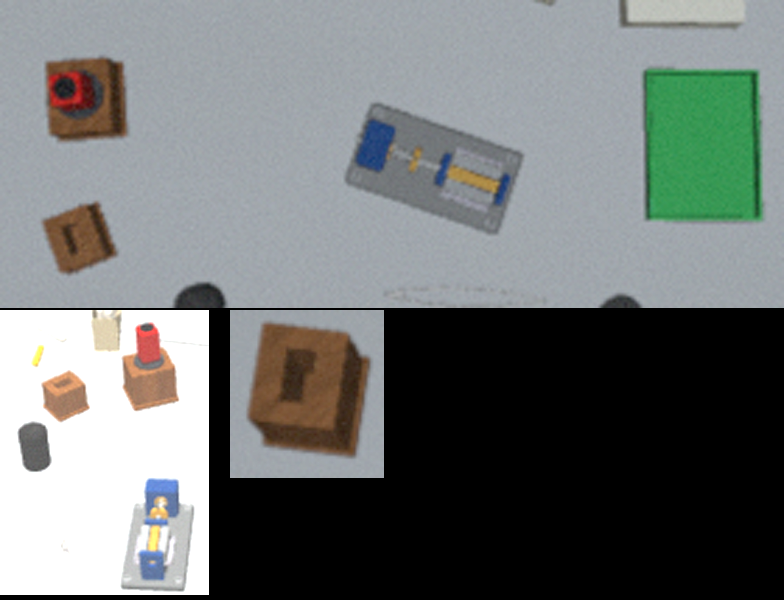

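The crop confirms it: the red tool sits in the middle-sized stand at top px (210,270), about (531,180) in the world. The empty stands at (202,163) and (208,320) are the larger and smaller look-alikes. Next I'll work out the move to above it.

```bash
cat >> h.py <<'E'
def plan(p1,y1,n,p0=None,y0=None,zp=None):
    "rows from the present pose to p1,yaw y1 in n equal rows"
    o=bot.get_obs(); p0=o['tool_pos'] if p0 is None else p0; y0=o['tcp_rot'][2] if y0 is None else y0
    dy=(y1-y0+np.pi)%(2*np.pi)-np.pi; dp=(np.array(p1)-p0)/n; out=[]
    for i in range(n):
        y=y0+dy*i/n
        v=np.array([dp[0]*np.cos(y)+dp[1]*np.sin(y),dp[0]*np.sin(y)-dp[1]*np.cos(y),-dp[2]])/80
        out.append('{"xyz":[%.3f,%.3f,%.3f],"spin":%.3f}'%(*v,-dy/n/.1))
    print(','.join(out))
def st():
    o=bot.get_obs();print('t',round(float(o['time']),2),np.round(o['tool_pos'],1),np.round(o['tcp_rot'],4),'F',np.round(o['contact_force'],1),'w',round(float(o['grip_width']),1),round(float(o['finger_force']),1))
E
python3 -c "
from h import *
plan([500,180,230],np.pi,10)"
```

```text
{"xyz":[-0.505,-0.225,-0.005],"spin":-0.361},{"xyz":[-0.497,-0.243,-0.005],"spin":-0.361},{"xyz":[-0.488,-0.260,-0.005],"spin":-0.361},{"xyz":[-0.478,-0.278,-0.005],"spin":-0.361},{"xyz":[-0.468,-0.295,-0.005],"spin":-0.361},{"xyz":[-0.457,-0.312,-0.005],"spin":-0.361},{"xyz":[-0.445,-0.328,-0.005],"spin":-0.361},{"xyz":[-0.433,-0.344,-0.005],"spin":-0.361},{"xyz":[-0.421,-0.359,-0.005],"spin":-0.361},{"xyz":[-0.407,-0.374,-0.005],"spin":-0.361}
```

{"name": "jog_arm", "arguments": {"targets": [{"xyz": [-0.505, -0.225, -0.005], "spin": -0.36}, {"xyz": [-0.497, -0.243, -0.005], "spin": -0.36}, {"xyz": [-0.488, -0.26, -0.005], "spin": -0.36}, {"xyz": [-0.478, -0.278, -0.005], "spin": -0.36}, {"xyz": [-0.468, -0.295, -0.005], "spin": -0.36}, {"xyz": [-0.457, -0.312, -0.005], "spin": -0.36}, {"xyz": [-0.445, -0.328, -0.005], "spin": -0.36}, {"xyz": [-0.433, -0.344, -0.005], "spin": -0.36}, {"xyz": [-0.421, -0.359, -0.005], "spin": -0.36}, {"xyz": [-0.407, -0.374, -0.005], "spin": -0.36}], "gripper": 100}}

```text
time: 1.35
tool_pos: [500.7, 179.0, 230.4]
tcp_rot: [3.142, -0.001, -3.141]
contact_force: [-1.0, 0.9, -0.3]
grip_width: 92.1
finger_force: 0.0
```

Run:
```python
from h import *
st();print(bot.get_calibration('wrist'))
im=bot.capture('wrist');cv2.imwrite('pics/w1.png',im)
t=bot.capture('top');cv2.imwrite('pics/top1.png',t)
```

```text
t 1.35 [500.7 179.  230.4] [ 3.1416e+00 -7.0000e-04 -3.1413e+00] F [-1.   0.9 -0.3] w 92.1 0.0
{'vfov': 69.2583547008708, 'cx': 319.05467833815493, 'cy': 237.7317993179302, 'eye': array([428.76801802, 178.97836359, 389.63291454]), 'rotation': array([ 2.87437803e+00, -4.95234569e-04,  1.57119009e+00])}
```

View pics/w1.png

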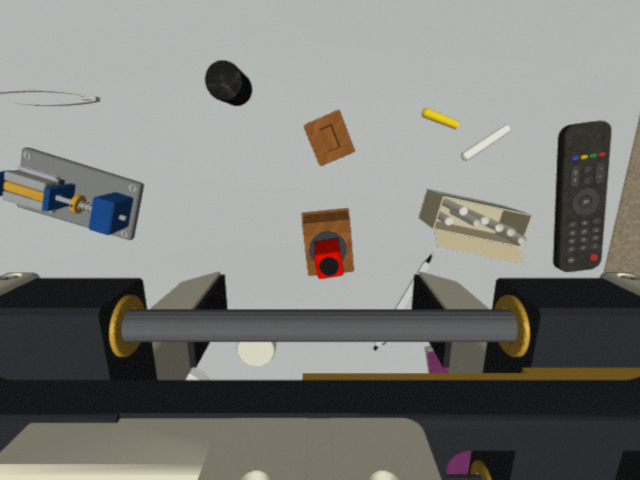

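The wrist picture shows the handle top at (329,266), the stand at (327,242), and the model at the left with its housing at (111,213) and collar at (76,203). I'll extract the corners next.

Run:
```python
from h import *
im=cv2.imread('pics/w1.png'); cal=bot.get_calibration('wrist')
h=cv2.cvtColor(im,cv2.COLOR_BGR2HSV)
for p in((329,246),(320,255),(326,275),(308,255),(345,255),(327,216),(327,228),(110,196),(105,213)):print(p,h[p[1],p[0]])
def cor(c,eps): return cv2.approxPolyDP(c,eps,True)[:,0]
for nm,lo,hi,z in(('red',(0,150,60),(8,255,255),102),('redtop',(0,150,200),(8,255,255),102),('wood',(5,80,30),(18,255,255),52),('woodtop',(5,80,115),(18,255,255),52),('blue',(105,120,30),(125,255,255),50)):
    for c in blobs(im,lo,hi,60)[:5]:
        r=cv2.minAreaRect(c)
        if 200<r[0][1]<290 and 250<r[0][0]<400 or r[0][0]<200:
            print(nm,np.round(r[0],1),np.round(r[1],1),round(r[2],1)); 
            for q in cor(c,2.5):print('  ',q,np.round(pt('wrist',q,z,cal)[:2],1))
for q in((27,150),(143,183),(130,238)):print('base',q,np.round(pt('wrist',q,10,cal)[:2],1))
m=cv2.resize(im[130:300,0:360],None,fx=2.2,fy=2.2,interpolation=cv2.INTER_CUBIC);cv2.imwrite('pics/w1c.png',m)
```

```text
(329, 246) [  3 253 115]
(320, 255) [  2 255 205]
(326, 275) [  0 208 119]
(308, 255) [ 15 171 119]
(345, 255) [ 12 119 103]
(327, 216) [ 14 179  81]
(327, 228) [ 14 174 120]
(110, 196) [107 199  77]
(105, 213) [107 205 127]
red [327.6 258.1] [37.3 27.8] 80.5
   [337 239] [510.4 192.6]
   [315 242] [513.  173.7]
   [314 261] [530.2 172.7]
   [320 278] [546.2 177.9]
   [343 272] [540.6 198.2]
wood [327.3 241.7] [63.4 47. ] 85.0
   [347 209] [493.7 204.8]
   [302 213] [497.5 160.4]
   [309 275] [563.  166.6]
   [316 274] [561.9 173.8]
   [309 244] [529.5 166.9]
   [316 235] [520.1 174.1]
   [325 231] [516.  183.1]
   [334 232] [517.  192.1]
   [343 239] [524.3 201.3]
   [346 245] [530.7 204.4]
   [343 270] [557.6 201.7]
   [353 269] [556.5 212. ]
woodtop [327.8 247.2] [52.3 47. ] 85.0
   [349 220] [504.8 206.9]
   [303 224] [508.7 161.2]
   [309 275] [563.  166.6]
   [316 274] [561.9 173.8]
   [315 263] [549.8 172.9]
   [308 255] [541.1 165.8]
   [309 243] [528.4 167. ]
   [324 230] [514.9 182.1]
   [335 231] [516.  193.1]
   [344 239] [524.3 202.3]
   [347 254] [540.2 205.6]
   [342 261] [547.7 200.6]
   [343 270] [557.6 201.7]
   [353 269] [556.5 212. ]
blue [109.8 213.1] [38.3 42.1] 10.6
   [131 198] [482.3  -7.3]
   [117 193] [477.3 -20.3]
   [ 95 197] [481.2 -42.5]
   [ 89 227] [511.4 -53.8]
   [107 234] [518.7 -36.9]
   [124 227] [511.5 -18.7]
blue [ 58.  196.4] [23.8 34.9] 81.9
   [ 74 185] [469.4 -60.9]
   [ 46 187] [471.2 -88.5]
   [ 42 208] [491.9 -96.9]
   [ 47 210] [493.9 -92.4]
   [ 66 205] [489.  -72.5]
   [ 53 197] [481.  -83.7]
   [ 56 193] [477.1 -80. ]
   [ 71 196] [480.1 -65.9]
base (27, 150) [ 437.  -131.8]
base (143, 183) [472.1 -13.7]
base (130, 238) [534. -37.]
```

View pics/w1c.png

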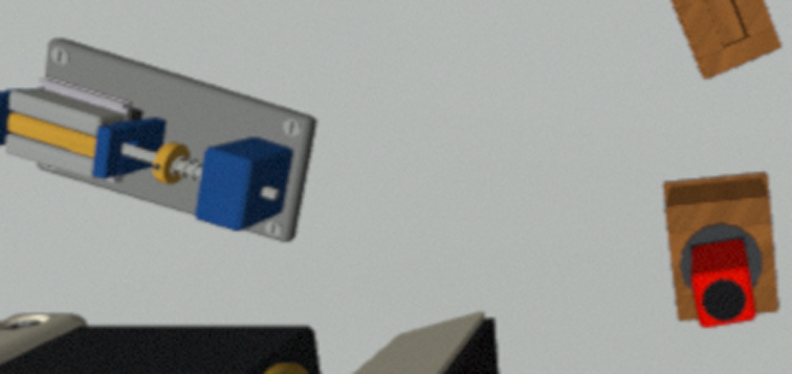

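Run:
```python
from h import *
cal=bot.get_calibration('wrist');print(pt('wrist',(329.1,266.4),103,cal))
P=np.array([534.5,186,170]);plan(P,-3.0456,4);plan([534.5,186,60],-3.0456,6,P,-3.0456)
```

```text
[534.92030159 185.90552048 103.        ]
{"xyz":[-0.100,0.028,0.188],"spin":-0.250},{"xyz":[-0.101,0.025,0.188],"spin":-0.250},{"xyz":[-0.102,0.023,0.188],"spin":-0.250},{"xyz":[-0.102,0.020,0.188],"spin":-0.250}
{"xyz":[-0.000,0.000,0.229],"spin":-0.000},{"xyz":[-0.000,0.000,0.229],"spin":-0.000},{"xyz":[-0.000,0.000,0.229],"spin":-0.000},{"xyz":[-0.000,0.000,0.229],"spin":-0.000},{"xyz":[-0.000,0.000,0.229],"spin":-0.000},{"xyz":[-0.000,0.000,0.229],"spin":-0.000}
```

{"name": "jog_arm", "arguments": {"targets": [{"xyz": [-0.1, 0.028, 0.188], "spin": -0.24}, {"xyz": [-0.101, 0.025, 0.188], "spin": -0.24}, {"xyz": [-0.102, 0.023, 0.188], "spin": -0.24}, {"xyz": [-0.102, 0.02, 0.188], "spin": -0.24}, {"xyz": [0, 0, 0.23], "spin": 0}, {"xyz": [0, 0, 0.23], "spin": 0}, {"xyz": [0, 0, 0.23], "spin": 0}, {"xyz": [0, 0, 0.23], "spin": 0}, {"xyz": [0, 0, 0.23], "spin": 0}, {"xyz": [0, 0, 0.225], "spin": 0}]}}

```text
time: 2.7
tool_pos: [532.1, 189.4, 59.2]
tcp_rot: [3.142, -0.0, -3.045]
contact_force: [0.1, 0.2, -0.6]
grip_width: 91.8
finger_force: 0.0
```

{"name": "jog_arm", "arguments": {"targets": [{"xyz": [0, 0, 0], "spin": 0}, {"xyz": [0, 0, 0], "spin": 0}, {"xyz": [0, 0, 0], "spin": 0}, {"xyz": [0, 0, 0], "spin": 0}, {"xyz": [0, 0, 0], "spin": 0}, {"xyz": [0, 0, 0], "spin": 0}, {"xyz": [0, 0, 0], "spin": 0}, {"xyz": [0, 0, 0], "spin": 0}, {"xyz": [0, 0, 0], "spin": 0}, {"xyz": [0, 0, 0], "spin": 0}], "gripper": 0}}

```text
time: 3.95
tool_pos: [532.1, 189.0, 60.6]
tcp_rot: [-3.142, -0.0, -3.046]
contact_force: [-0.5, 0.1, 1.2]
grip_width: 23.9
finger_force: 29.6
```

Run:
```python
from h import *
st();P=np.array([532.1,189,145]);plan(P,-3.0456,4);plan([525,-80,200],-3.4516,10,P,-3.0456)
```

```text
t 3.95 [532.1 189.   60.6] [-3.1416e+00 -1.0000e-04 -3.0464e+00] F [-0.5  0.1  1.2] w 23.9 29.6
{"xyz":[-0.000,0.000,-0.264],"spin":-0.002},{"xyz":[-0.000,0.000,-0.264],"spin":-0.002},{"xyz":[-0.000,0.000,-0.264],"spin":-0.002},{"xyz":[-0.000,0.000,-0.264],"spin":-0.002}
{"xyz":[0.041,-0.334,-0.069],"spin":0.406},{"xyz":[0.027,-0.335,-0.069],"spin":0.406},{"xyz":[0.014,-0.336,-0.069],"spin":0.406},{"xyz":[0.000,-0.336,-0.069],"spin":0.406},{"xyz":[-0.013,-0.336,-0.069],"spin":0.406},{"xyz":[-0.027,-0.335,-0.069],"spin":0.406},{"xyz":[-0.041,-0.334,-0.069],"spin":0.406},{"xyz":[-0.054,-0.332,-0.069],"spin":0.406},{"xyz":[-0.068,-0.329,-0.069],"spin":0.406},{"xyz":[-0.081,-0.326,-0.069],"spin":0.406}
```

{"name": "jog_arm", "arguments": {"targets": [{"xyz": [0, 0, -0.1], "spin": 0}, {"xyz": [0, 0, -0.1], "spin": 0}, {"xyz": [0, 0, -0.1], "spin": 0}, {"xyz": [0, 0, -0.1], "spin": 0}, {"xyz": [0, 0, -0.1], "spin": 0}, {"xyz": [0, 0, -0.1], "spin": 0}, {"xyz": [0, 0, -0.15], "spin": 0}, {"xyz": [0, 0, -0.15], "spin": 0}, {"xyz": [0, 0, -0.15], "spin": 0}, {"xyz": [0, 0, 0], "spin": 0}]}}

```text
time: 5.2
tool_pos: [532.8, 189.2, 145.9]
tcp_rot: [3.141, 0.002, -3.046]
contact_force: [-0.9, 0.4, -0.9]
grip_width: 24.0
finger_force: 29.7
```

{"name": "jog_arm", "arguments": {"targets": [{"xyz": [0.041, -0.334, -0.07], "spin": 0.405}, {"xyz": [0.027, -0.335, -0.07], "spin": 0.405}, {"xyz": [0.014, -0.336, -0.07], "spin": 0.405}, {"xyz": [0, -0.336, -0.07], "spin": 0.405}, {"xyz": [-0.013, -0.336, -0.07], "spin": 0.405}, {"xyz": [-0.027, -0.335, -0.07], "spin": 0.405}, {"xyz": [-0.041, -0.334, -0.07], "spin": 0.405}, {"xyz": [-0.054, -0.332, -0.07], "spin": 0.405}, {"xyz": [-0.068, -0.329, -0.07], "spin": 0.405}, {"xyz": [-0.081, -0.326, -0.07], "spin": 0.405}]}}

```text
time: 6.45
tool_pos: [524.7, -80.6, 200.3]
tcp_rot: [3.142, -0.001, 2.83]
contact_force: [-1.1, 0.5, -0.8]
grip_width: 24.3
finger_force: 29.7
```

Run:
```python
from h import *
st();cal=bot.get_calibration('wrist')
import json;im=bot.capture('wrist');cv2.imwrite('pics/w2.png',im)
json.dump({k:np.array(v).tolist() for k,v in cal.items()},open('w2.json','w'))
for n in('top','side'):cv2.imwrite(f'pics/{n}2.png',bot.capture(n))
for nm,lo,hi,z in(('blue',(105,120,30),(125,255,255),50),('brass',(15,120,60),(28,255,255),44)):
    for c in blobs(im,lo,hi,60)[:5]:
        print(nm,cv2.contourArea(c))
        for q in cv2.approxPolyDP(c,3,True)[:,0]:print('  ',q,np.round(pt('wrist',q,z,cal)[:2],1))
```

```text
t 6.45 [524.7 -80.6 200.3] [ 3.1415e+00 -8.0000e-04  2.8305e+00] F [-1.1  0.5 -0.8] w 24.3 29.7
blue 937.0
   [345 162] [478.6 -42.2]
   [344 201] [511.1 -52.9]
   [363 203] [518.1 -37.2]
   [367 165] [486.9 -24.7]
blue 177.5
   [298 168] [470.9 -82.9]
   [291 170] [470.6 -89.3]
   [292 196] [492.5 -95.9]
   [298 192] [490.8 -89.6]
blue 165.0
   [240 169] [ 456.1 -131.5]
   [238 195] [ 476.9 -141.5]
   [243 196] [ 479.1 -137.6]
   [245 178] [ 464.8 -130.1]
brass 2811.0
   [512 378] [747.4  62.1]
   [503 368] [732.3  55.2]
   [374 367] [689.7 -73.4]
   [372 373] [696.1 -77.3]
   [359 374] [693.  -90.7]
   [150 373] [ 624.4 -299.9]
   [146 379] [ 629.9 -307.1]
brass 444.5
   [373 295] [610.3 -52.5]
   [370 308] [623.  -59.1]
   [375 312] [628.7 -55.5]
   [376 339] [658.4 -62.6]
   [370 345] [663.2 -70.3]
   [374 356] [677.  -69.8]
   [379 356] [678.5 -64.9]
   [382 320] [639.5 -51.1]
   [379 300] [617.3 -48.3]
brass 431.0
   [265 295] [ 577.7 -153.8]
   [260 298] [ 579.3 -159.6]
   [257 312] [ 592.6 -167.8]
   [259 356] [ 640.4 -183.5]
   [265 354] [ 640.1 -176.7]
   [268 344] [ 630.  -169.7]
   [262 340] [ 623.8 -174. ]
   [263 312] [ 594.5 -162.1]
   [268 308] [ 591.9 -155.8]
brass 420.5
   [289 177] [476.2 -93.6]
   [247 178] [ 465.5 -129.8]
   [246 186] [ 471.9 -133.2]
   [288 188] [485.3 -97.7]
brass 142.0
   [568 134] [515.6 149.8]
   [571 136] [518. 152.]
   [567 141] [521.2 148.2]
   [579 143] [526.1 158. ]
   [584 151] [534.4 161.4]
   [589 149] [534.  165.8]
   [585 147] [531.2 162.6]
   [588 144] [529.4 165.4]
   [594 147] [533.6 170.1]
   [588 143] [528.6 165.5]
   [592 138] [525.3 169.3]
   [595 142] [529.6 171.4]
   [590 138] [524.8 167.6]
   [582 143] [526.9 160.5]
   [586 140] [525.4 164.1]
   [584 133] [519.  163.1]
   [575 138] [520.8 155.2]
   [575 132] [515.7 155.8]
   [574 136] [518.8 154.5]
```

View pics/w2.png

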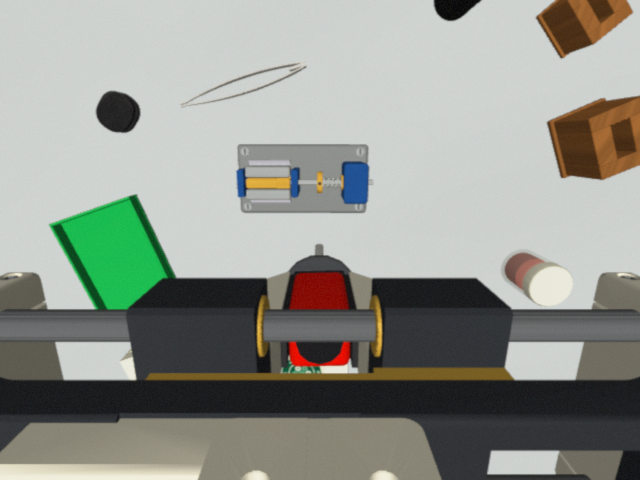

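The model sits square in the view: base about (238–368, 145–212), near lug (295,182), collar (320,182), housing (355,182). The tool hangs straight, with the fork end at (319,246).

Run:
```python
from h import *
import json
cal=json.load(open('w2.json'));im=cv2.imread('pics/w2.png');g=cv2.cvtColor(im,cv2.COLOR_BGR2GRAY)
m=((g<175)).astype(np.uint8);m[:135]=0;m[225:]=0;m[:,:225]=0;m[:,380:]=0
m=cv2.morphologyEx(m,cv2.MORPH_OPEN,np.ones((9,9)));c=max(cv2.findContours(m,0,1)[0],key=cv2.contourArea)
r=cv2.minAreaRect(c);print('base px',r)
B=np.array([pt('wrist',q,10,cal)[:2] for q in cv2.boxPoints(r)]);
# edges by line fits, converted to the world
print(np.round(B,1),np.round(B.mean(0),1),[np.round(np.linalg.norm(B[i]-B[i-1]),1) for i in range(4)],[round(float(np.arctan2(*(B[i]-B[i-1])[::-1])),3) for i in range(4)])
h=cv2.cvtColor(im,cv2.COLOR_BGR2HSV);bl=cv2.inRange(h,(105,120,30),(125,255,255))
for a,b,z,nm in((285,302,48,'near lug'),(235,250,48,'far lug'),(340,372,50,'housing')):
    s=bl.copy();s[:,:a]=0;s[:,b:]=0;x,y,w,hh=cv2.boundingRect(s)
    P=[pt('wrist',q,z,cal)[:2] for q in((x,y+hh/2),(x+w,y+hh/2),(x+w/2,y),(x+w/2,y+hh))];print(nm,(x,y,w,hh),np.round(P,1).tolist())
br=cv2.inRange(h,(15,100,60),(28,255,255));br[:,:310]=0;br[:,330:]=0;br[:160]=0;br[205:]=0;x,y,w,hh=cv2.boundingRect(br);print('collar',(x,y,w,hh),[np.round(pt('wrist',q,34,cal)[:2],1) for q in((x,y+hh/2),(x+w,y+hh/2))])
for row in(246,250,254): print(row,g[row,308:332])
a=pt('wrist',(319,246),146.5,cal);d=a[:2]-[524.7,-80.6];ps=2.8305;print('tip in gripper x,y',d@[np.cos(ps),np.sin(ps)],d@[np.sin(ps),-np.cos(ps)])
```

```text
base px ((302.5, 178.0), (68.0, 131.0), 90.0)
[[ 433.  -135. ]
 [ 471.9  -13.9]
 [ 536.5  -32.1]
 [ 495.6 -159.5]] [484.2 -85.1] [np.float64(67.2), np.float64(127.2), np.float64(67.2), np.float64(133.9)] [2.768, 1.26, -0.274, -1.882]
near lug (291, 168, 8, 29) [[481.1, -93.0], [483.3, -86.2], [470.2, -85.5], [494.5, -93.8]]
far lug (237, 169, 9, 28) [[466.8, -139.0], [469.2, -131.3], [456.6, -130.7], [479.7, -139.7]]
housing (342, 162, 26, 42) [[495.2, -50.0], [502.2, -28.1], [481.2, -33.9], [516.7, -44.3]]
collar (317, 172, 6, 21) [array([489.6, -71.5]), array([491.3, -66.2])]
246 [209 209 210 207 208 207 195 156 117 115 113 113 113 112 123 169 204 208
 210 209 208 210 208 209]
250 [208 210 208 209 207 206 184 139 118 118 115 115 115 112 120 170 204 208
 209 209 209 210 208 209]
254 [211 208 204 201 202 199 175 128 113 112 113 113 111 108 110 156 197 201
 199 202 203 207 207 207]
tip in gripper x,y 8.163505647751721 -0.26125652848402264
```

Run:
```python
from h import *
import json
cal=json.load(open('w2.json'));im=cv2.imread('pics/w2.png');g=cv2.cvtColor(im,cv2.COLOR_BGR2GRAY)
print(g[236:250,318:321].mean(1).round())
ps=2.8305
for r in(242,243,244,245):
    a=pt('wrist',(319,r),145.7,cal);d=a[:2]-[524.7,-80.6];print(r,d@[np.cos(ps),np.sin(ps)])
t=np.array([484.2,-84.2])+5*np.array([.305,.952])-1.2*np.array([.952,-.305]);print(t)
P=np.array([*t,135]);plan(P,2.8305,5);plan([*t,106],2.8305,3,P,2.8305)
```

```text
[208. 209. 209. 209. 208. 207. 206. 188. 141. 117. 113. 115. 113. 115.]
242 10.595956439817693
243 9.929581659815705
244 9.262152844214553
245 8.593667490210061
[484.5826 -79.074 ]
{"xyz":[0.097,-0.027,0.163],"spin":-0.001},{"xyz":[0.097,-0.027,0.163],"spin":-0.001},{"xyz":[0.097,-0.027,0.163],"spin":-0.001},{"xyz":[0.097,-0.027,0.163],"spin":-0.001},{"xyz":[0.097,-0.027,0.163],"spin":-0.001}
{"xyz":[0.000,0.000,0.121],"spin":-0.000},{"xyz":[0.000,0.000,0.121],"spin":-0.000},{"xyz":[0.000,0.000,0.121],"spin":-0.000}
```

{"name": "jog_arm", "arguments": {"targets": [{"xyz": [0.097, -0.027, 0.163], "spin": 0}, {"xyz": [0.097, -0.027, 0.163], "spin": 0}, {"xyz": [0.097, -0.027, 0.163], "spin": 0}, {"xyz": [0.097, -0.027, 0.163], "spin": 0}, {"xyz": [0.097, -0.027, 0.163], "spin": 0}, {"xyz": [0, 0, 0.12], "spin": 0}, {"xyz": [0, 0, 0.12], "spin": 0}, {"xyz": [0, 0, 0.12], "spin": 0}, {"xyz": [0, 0, 0], "spin": 0}, {"xyz": [0, 0, 0], "spin": 0}]}}

```text
time: 7.85
tool_pos: [485.0, -78.4, 106.7]
tcp_rot: [3.141, 0.0, 2.832]
contact_force: [-0.6, 0.2, -1.2]
grip_width: 24.1
finger_force: 29.7
```

Run:
```python
from h import *
st();cal=bot.get_calibration('wrist');w=bot.capture('wrist');s=bot.capture('side');cv2.imwrite('pics/w3.png',w);cv2.imwrite('pics/s3.png',s)
import json;json.dump({k:np.array(v).tolist() for k,v in cal.items()},open('w3.json','w'))
a=cv2.resize(w[180:340,200:420],None,fx=2.5,fy=2.5,interpolation=cv2.INTER_CUBIC)
b=cv2.resize(s[220:320,250:320],None,fx=3.4,fy=4,interpolation=cv2.INTER_CUBIC)
print(a.shape,b.shape);c=np.hstack([a,cv2.resize(b,(240,400))]);cv2.imwrite('pics/c3.png',c)
```

```text
t 7.85 [485.  -78.4 106.7] [3.1415e+00 4.0000e-04 2.8318e+00] F [-0.6  0.2 -1.2] w 24.1 29.7
(400, 550, 3) (400, 238, 3)
```

View pics/c3.png

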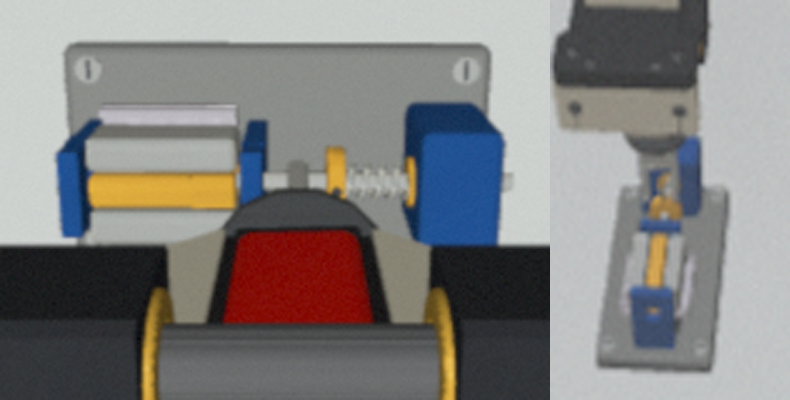

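Run:
```python
from h import *
import json
cal=json.load(open('w3.json'));im=cv2.imread('pics/w3.png');g=cv2.cvtColor(im,cv2.COLOR_BGR2GRAY)
print(g[236:254,319]); print('bar col 311',g[242:262,311],'col 327',g[242:262,327])
ps=2.8318;ex=np.array([np.cos(ps),np.sin(ps)]);ey=np.array([np.sin(ps),-np.cos(ps)])
f=lambda uv,z:(pt('wrist',uv,z,cal)[:2]-[485,-78.4])@np.c_[ex,ey]
print('tip',[f((319,r),52)for r in(244,245)]);print('bar',[f((319,r),34)for r in(251,252.4,254)])
print('lug edge',f((200+267/2.5,245),46),'collar',f((200+328/2.5,245),38))
```

```text
[141 139 139 140 138 139 138 134 119 112 112 112 115 113 113 114 116 114]
bar col 311 [138 139 139 137 141 138 135 152 171 180 180 181 172 112  65  60  70  74
  73  70] col 327 [136 136 139 138 142 136 122 147 171 179 181 180 169 111  63  60  69  70
  74  71]
tip [array([ 9.12561038, -0.15775501]), array([ 8.4566037 , -0.15771463])]
bar [array([-1.27362491, -0.15410974]), array([-2.30079248, -0.15404775]), array([-3.47751954, -0.15397673])]
lug edge [ 6.67188295 -8.20729491] collar [4.29244668 8.18871195]
```

The fork is centred over the bar in x (bar −1.95 mm, tool axis −1.9 mm in gripper axes), with about 5.7 mm free on each side. I'll go down.

{"name": "jog_arm", "arguments": {"targets": [{"xyz": [0, 0, 0.05], "spin": 0}, {"xyz": [0, 0, 0.05], "spin": 0}, {"xyz": [0, 0, 0.05], "spin": 0}, {"xyz": [0, 0, 0.05], "spin": 0}, {"xyz": [0, 0, 0.05], "spin": 0}, {"xyz": [0, 0, 0.05], "spin": 0}, {"xyz": [0, 0, 0.05], "spin": 0}, {"xyz": [0, 0, 0.05], "spin": 0}, {"xyz": [0, 0, 0.01], "spin": 0}, {"xyz": [0, 0, 0], "spin": 0}]}}

```text
time: 9.2
tool_pos: [484.8, -78.3, 73.7]
tcp_rot: [3.142, 0.0, 2.832]
contact_force: [-0.0, 0.4, -1.0]
grip_width: 24.1
finger_force: 29.7
```

Run:
```python
from h import *
st()
for i in range(3): bot.capture('side');st()
```

```text
t 9.2 [484.8 -78.3  73.7] [3.1415 0.     2.8318] F [-0.   0.4 -1. ] w 24.1 29.7
t 9.25 [484.9 -78.3  73.8] [3.1415e+00 2.0000e-04 2.8318e+00] F [-0.3  0.5 -1.7] w 24.1 29.7
t 9.3 [484.8 -78.3  73.9] [3.1415e+00 2.0000e-04 2.8318e+00] F [-0.1  0.1 -0.8] w 23.8 29.7
t 9.35 [484.9 -78.3  73.9] [3.1415e+00 3.0000e-04 2.8318e+00] F [-0.2 -0.7 -1.6] w 23.8 29.7
```

{"name": "jog_arm", "arguments": {"targets": [{"xyz": [0, 0.01, 0], "spin": 0}, {"xyz": [0, 0.01, 0], "spin": 0}, {"xyz": [0, 0.01, 0], "spin": 0}, {"xyz": [0, 0.01, 0], "spin": 0}, {"xyz": [0, 0.01, 0], "spin": 0}, {"xyz": [0, 0.005, 0], "spin": 0}, {"xyz": [0, 0, 0], "spin": 0}, {"xyz": [0, 0, 0], "spin": 0}, {"xyz": [0, 0, 0], "spin": 0}, {"xyz": [0, 0, 0], "spin": 0}]}}

```text
time: 10.6
tool_pos: [486.1, -74.1, 73.8]
tcp_rot: [3.142, 0.0, 2.832]
contact_force: [0.2, 0.3, -1.1]
grip_width: 24.1
finger_force: 29.7
```

```bash
cat >> h.py <<'E'
def push(n=6):
    "mean position and force along the model's y, over n control periods"
    ey=np.array([.305,.952]);A=[]
    for i in range(n): o=bot.get_obs();A.append([(o['tool_pos'][:2]-[484.8,-78.3])@ey,o['contact_force'][:2]@ey,o['contact_force'][2],o['moment'][0]*.952-o['moment'][1]*.305]);bot.capture('top')
    A=np.array(A);print('t',round(o['time'],2),'y z-F mean',A.mean(0).round(2),'sd',A.std(0).round(2))
E
python3 -c "from h import *;push()"
```

```text
t 10.85 y z-F mean [ 4.41 -0.08 -0.94 -0.01] sd [0.01 0.52 0.49 0.03]
```

{"name": "jog_arm", "arguments": {"targets": [{"xyz": [0, 0.004, 0], "spin": 0}, {"xyz": [0, 0.004, 0], "spin": 0}, {"xyz": [0, 0.004, 0], "spin": 0}, {"xyz": [0, 0.004, 0], "spin": 0}, {"xyz": [0, 0.004, 0], "spin": 0}, {"xyz": [0, 0, 0], "spin": 0}, {"xyz": [0, 0, 0], "spin": 0}, {"xyz": [0, 0, 0], "spin": 0}, {"xyz": [0, 0, 0], "spin": 0}, {"xyz": [0, 0, 0], "spin": 0}]}}

```text
time: 12.15
tool_pos: [486.5, -72.7, 73.7]
tcp_rot: [-3.141, -0.0, 2.832]
contact_force: [-2.8, -4.3, 0.3]
grip_width: 24.1
finger_force: 29.6
```

```bash
python3 -c "from h import *;push()"
```

```text
t 12.4 y z-F mean [ 5.83 -4.95 -0.48 -1.08] sd [0.01 0.43 0.42 0.02]
```

{"name": "jog_arm", "arguments": {"targets": [{"xyz": [0, 0.005, 0], "spin": 0}, {"xyz": [0, 0.005, 0], "spin": 0}, {"xyz": [0, 0.005, 0], "spin": 0}, {"xyz": [0, 0.005, 0], "spin": 0}, {"xyz": [0, 0.005, 0], "spin": 0}, {"xyz": [0, 0.005, 0], "spin": 0}, {"xyz": [0, 0.005, 0], "spin": 0}, {"xyz": [0, 0, 0], "spin": 0}, {"xyz": [0, 0, 0], "spin": 0}, {"xyz": [0, 0, 0], "spin": 0}]}}

```text
time: 13.7
tool_pos: [487.2, -70.2, 73.7]
tcp_rot: [-3.141, -0.0, 2.832]
contact_force: [-2.6, -4.6, -0.6]
grip_width: 24.0
finger_force: 29.8
```

```bash
python3 -c "from h import *;push()"
```

```text
t 13.95 y z-F mean [ 8.42 -6.32 -0.28 -1.31] sd [0.01 0.58 0.5  0.02]
```

{"name": "jog_arm", "arguments": {"targets": [{"xyz": [0, 0.005, 0], "spin": 0}, {"xyz": [0, 0.005, 0], "spin": 0}, {"xyz": [0, 0.005, 0], "spin": 0}, {"xyz": [0, 0.005, 0], "spin": 0}, {"xyz": [0, 0.005, 0], "spin": 0}, {"xyz": [0, 0.005, 0], "spin": 0}, {"xyz": [0, 0.005, 0], "spin": 0}, {"xyz": [0, 0.005, 0], "spin": 0}, {"xyz": [0, 0, 0], "spin": 0}, {"xyz": [0, 0, 0], "spin": 0}]}}

```text
time: 15.25
tool_pos: [488.1, -67.4, 73.7]
tcp_rot: [-3.141, -0.0, 2.832]
contact_force: [-3.8, -5.9, -0.7]
grip_width: 23.7
finger_force: 29.8
```

Run:
```python
from h import *
push();cv2.imwrite('pics/w4.png',bot.capture('wrist'));cv2.imwrite('pics/s4.png',bot.capture('side'))
```

```text
t 15.5 y z-F mean [11.41 -7.21 -0.58 -1.57] sd [0.01 0.45 0.45 0.03]
```

```bash
cat >> h.py <<'E'
def link(im):
    "side view: brass strip on the link, and lug for reference"
    m=cv2.inRange(cv2.cvtColor(im,cv2.COLOR_BGR2HSV),(12,90,80),(30,255,255));m[:255]=0;m[315:]=0;m[:,:260]=0;m[:,:][:,310:]=0
    c=cv2.findContours(m,0,1)[0];return [(cv2.contourArea(k),cv2.boundingRect(k)) for k in c if cv2.contourArea(k)>15]
E
python3 - <<'E'
from h import *
for n in('s3','s4'):print(n,link(cv2.imread(f'pics/{n}.png')))
print('expect',[pix('side',[475.5,-112,z]) for z in(44.5,56)])
s=bot.capture('side');print(link(s));a=cv2.resize(cv2.imread('pics/s3.png')[230:320,250:320],None,fx=5,fy=5);b=cv2.resize(s[230:320,250:320],None,fx=5,fy=5);cv2.imwrite('pics/c4.png',np.hstack([a,b]))
E
```

```text
s3 [(44.5, (278, 279, 6, 13)), (23.5, (279, 269, 9, 6))]
s4 [(57.5, (277, 275, 7, 16))]
expect [array([279.79799744, 284.96437313]), array([279.48833163, 280.76753474])]
[(56.5, (277, 275, 7, 16))]
```

View pics/c4.png

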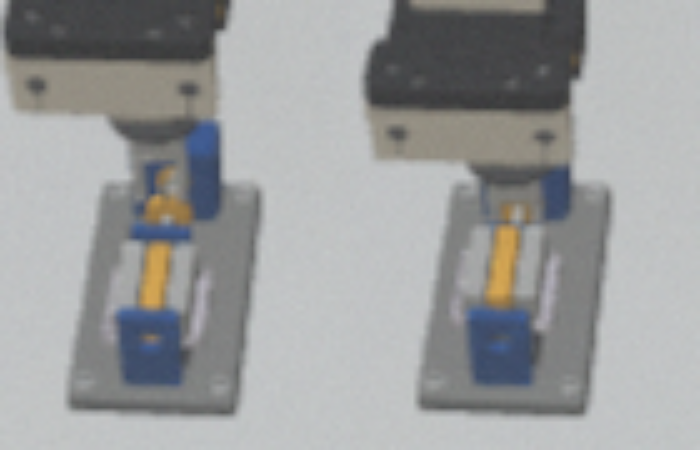

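Side view: the link strip has risen from row 279 to 275, about the full 12 mm, and now hides the near lug. I'll hold to be sure it's all the way up.

{"name": "jog_arm", "arguments": {"targets": [{"xyz": [0, 0.002, 0], "spin": 0}, {"xyz": [0, 0, 0], "spin": 0}, {"xyz": [0, 0, 0], "spin": 0}, {"xyz": [0, 0, 0], "spin": 0}, {"xyz": [0, 0, 0], "spin": 0}, {"xyz": [0, 0, 0], "spin": 0}, {"xyz": [0, 0, 0], "spin": 0}, {"xyz": [0, 0, 0], "spin": 0}, {"xyz": [0, 0, 0], "spin": 0}, {"xyz": [0, 0, 0], "spin": 0}]}}

```text
time: 16.95
tool_pos: [488.1, -67.2, 73.7]
tcp_rot: [-3.141, -0.0, 2.832]
contact_force: [-3.1, -6.3, -0.7]
grip_width: 24.0
finger_force: 29.8
```

Run:
```python
from h import *
import json
push(3);s=bot.capture('side');print(link(s));cv2.imwrite('pics/s5.png',s)
S={n:cv2.imread(f'pics/{n}.png') for n in('s3','s4','s5')}
m=[]
for n in S:
    h=cv2.cvtColor(S[n],cv2.COLOR_BGR2HSV);b=cv2.inRange(h,(12,90,60),(30,255,255))[:,279:282];g=cv2.cvtColor(S[n],cv2.COLOR_BGR2HSV)[262:300,281];print(n,g[:,1].tolist())
```

```text
t 17.05 y z-F mean [11.54 -7.28 -0.06 -1.57] sd [0.   0.28 0.52 0.03]
[(62.5, (277, 271, 7, 20))]
s3 [45, 107, 15, 60, 66, 7, 23, 121, 152, 138, 138, 138, 66, 94, 131, 108, 79, 142, 155, 151, 151, 153, 154, 152, 156, 155, 156, 151, 154, 101, 78, 130, 121, 105, 89, 9, 54, 128]
s4 [28, 15, 9, 12, 7, 7, 6, 10, 52, 121, 133, 131, 21, 105, 151, 155, 153, 153, 154, 153, 156, 152, 153, 153, 154, 154, 151, 142, 132, 65, 93, 134, 115, 104, 104, 54, 93, 126]
s5 [29, 11, 17, 3, 12, 7, 8, 10, 73, 130, 135, 127, 138, 149, 151, 156, 150, 152, 156, 153, 150, 154, 156, 155, 153, 149, 142, 136, 131, 67, 93, 133, 117, 105, 101, 66, 106, 126]
```

{"name": "jog_arm", "arguments": {"targets": [{"xyz": [0, 0, 0], "spin": 0}, {"xyz": [0, 0, 0], "spin": 0}, {"xyz": [0, 0, 0], "spin": 0}, {"xyz": [0, 0, 0], "spin": 0}, {"xyz": [0, 0, 0], "spin": 0}, {"xyz": [0, 0, 0], "spin": 0}, {"xyz": [0, 0, 0], "spin": 0}, {"xyz": [0, 0, 0], "spin": 0}, {"xyz": [0, 0, 0], "spin": 0}, {"xyz": [0, 0, 0], "spin": 0}]}}

```text
time: 18.4
tool_pos: [488.1, -67.2, 73.7]
tcp_rot: [-3.141, -0.0, 2.832]
contact_force: [-3.1, -6.7, 0.5]
grip_width: 24.0
finger_force: 29.8
```

Run:
```python
from h import *
push(2);s=bot.capture('side');print(link(s));cv2.imwrite('pics/s6.png',s)
print(cv2.cvtColor(s,cv2.COLOR_BGR2HSV)[262:300,281,1].tolist())
w=bot.capture('wrist');cv2.imwrite('pics/w6.png',w)
for n in('w3','w4','w6'):
    im=cv2.imread(f'pics/{n}.png');print(n,[ (cv2.boundingRect(c)) for c in blobs(im,(15,120,60),(28,255,255),60) if cv2.boundingRect(c)[1]<320])
```

```text
t 18.45 y z-F mean [11.55 -7.64  0.08 -1.58] sd [0.   0.31 0.47 0.02]
[(62.5, (277, 271, 7, 20))]
[25, 13, 12, 6, 13, 12, 4, 12, 72, 127, 134, 129, 135, 154, 156, 157, 152, 153, 155, 154, 156, 155, 152, 155, 154, 150, 143, 128, 134, 58, 94, 128, 112, 106, 103, 65, 100, 128]
w3 [(235, 248, 60, 16), (370, 295, 13, 62), (256, 295, 13, 62), (330, 239, 8, 21)]
w4 [(198, 265, 74, 14), (370, 295, 13, 62), (256, 295, 13, 62)]
w6 [(370, 295, 13, 62), (256, 295, 13, 62), (196, 267, 75, 12)]
```

The link is stationary at full height, and the picture hasn't changed for over a second. I'll let the bar back gently and lift out.

{"name": "jog_arm", "arguments": {"targets": [{"xyz": [0, -0.015, 0], "spin": 0}, {"xyz": [0, -0.015, 0], "spin": 0}, {"xyz": [0, -0.015, 0], "spin": 0}, {"xyz": [0, -0.015, 0], "spin": 0}, {"xyz": [0, -0.015, 0], "spin": 0}, {"xyz": [0, -0.015, 0], "spin": 0}, {"xyz": [0, 0, 0], "spin": 0}, {"xyz": [0, 0, 0], "spin": 0}, {"xyz": [0, 0, 0], "spin": 0}, {"xyz": [0, 0, 0], "spin": 0}]}}

```text
time: 19.85
tool_pos: [486.3, -73.4, 73.7]
tcp_rot: [3.141, -0.0, 2.832]
contact_force: [-1.5, -1.8, -1.5]
grip_width: 24.2
finger_force: 29.8
```

Run:
```python
from h import *
push(2);st();s=bot.capture('side');print(link(s))
P=np.array([485.9,-75,150]);plan([532.1,189,160],-3.0456,8,P,2.8318)
```

```text
t 19.9 y z-F mean [ 5.09 -2.41 -1.41 -0.48] sd [0.02 0.27 0.09 0.  ]
t 19.95 [486.3 -73.4  73.7] [ 3.1413 -0.      2.8318] F [-1.1 -1.2 -1.1] w 23.7 29.8
[(63.0, (277, 273, 7, 18))]
{"xyz":[0.057,0.415,-0.016],"spin":-0.507},{"xyz":[0.036,0.417,-0.016],"spin":-0.507},{"xyz":[0.015,0.419,-0.016],"spin":-0.507},{"xyz":[-0.007,0.419,-0.016],"spin":-0.507},{"xyz":[-0.028,0.418,-0.016],"spin":-0.507},{"xyz":[-0.049,0.416,-0.016],"spin":-0.507},{"xyz":[-0.070,0.413,-0.016],"spin":-0.507},{"xyz":[-0.091,0.409,-0.016],"spin":-0.507}
```

{"name": "jog_arm", "arguments": {"targets": [{"xyz": [0, -0.015, 0], "spin": 0}, {"xyz": [0, -0.015, 0], "spin": 0}, {"xyz": [0, 0, 0], "spin": 0}, {"xyz": [0, 0, -0.05], "spin": 0}, {"xyz": [0, 0, -0.1], "spin": 0}, {"xyz": [0, 0, -0.1], "spin": 0}, {"xyz": [0, 0, -0.15], "spin": 0}, {"xyz": [0, 0, -0.2], "spin": 0}, {"xyz": [0, 0, -0.2], "spin": 0}, {"xyz": [0, 0, -0.2], "spin": 0}]}}

```text
time: 21.25
tool_pos: [485.6, -75.8, 155.0]
tcp_rot: [3.141, 0.001, 2.832]
contact_force: [-0.2, -0.8, -1.3]
grip_width: 24.2
finger_force: 29.8
```

Run:
```python
from h import *
st();cal=bot.get_calibration('wrist');w=bot.capture('wrist');cv2.imwrite('pics/w7.png',w);s=bot.capture('side');print(link(s))
import json;json.dump({k:np.array(v).tolist() for k,v in cal.items()},open('w7.json','w'))
g=cv2.cvtColor(w,cv2.COLOR_BGR2GRAY)
print(g[236:250,316:323].mean(1).round());print(g[248,306:332],g[256,300:340])
for q in blobs(w,(15,120,60),(28,255,255),60):
    b=cv2.boundingRect(q)
    if b[1]<250:print(b,[np.round(pt('wrist',u,56,cal),1) for u in((b[0],b[1]+b[3]/2),(b[0]+b[2],b[1]+b[3]/2))])
plan([532.1,189,160],-3.0456,8)
```

```text
t 21.25 [485.6 -75.8 155. ] [3.1415e+00 7.0000e-04 2.8318e+00] F [-0.2 -0.8 -1.3] w 24.2 29.8
[(90.0, (277, 269, 11, 22))]
[175. 148. 139. 139. 139. 139. 139. 137. 123. 113. 112. 111. 112. 112.]
[136 138 140 138 139 138 139 137 133 121 113 114 111 113 113 113 108 121
 136 139 140 139 138 137 139 139] [138 137 138 139 139 136 134 121  98  79  67  62  59  57  58  56  57  57
  54  57  59  55  57  54  53  55  60  61  70  83 106 123 135 138 139 140
 139 138 137 141]
(244, 234, 51, 14) [array([ 469.3, -131.7,   56. ]), array([481.3, -94.2,  56. ])]
(326, 224, 6, 22) [array([484.1, -69.9,  56. ]), array([485.5, -65.5,  56. ])]
(612, 177, 20, 26) [array([515.8, 142.7,  56. ]), array([520.3, 156.9,  56. ])]
(576, 49, 41, 26) [array([420. , 127.5,  56. ]), array([428.5, 153.9,  56. ])]
{"xyz":[0.059,0.416,-0.006],"spin":-0.507},{"xyz":[0.037,0.419,-0.006],"spin":-0.507},{"xyz":[0.016,0.420,-0.006],"spin":-0.507},{"xyz":[-0.005,0.420,-0.006],"spin":-0.507},{"xyz":[-0.026,0.420,-0.006],"spin":-0.507},{"xyz":[-0.048,0.418,-0.006],"spin":-0.507},{"xyz":[-0.069,0.415,-0.006],"spin":-0.507},{"xyz":[-0.090,0.411,-0.006],"spin":-0.507}
```

View pics/w7.png

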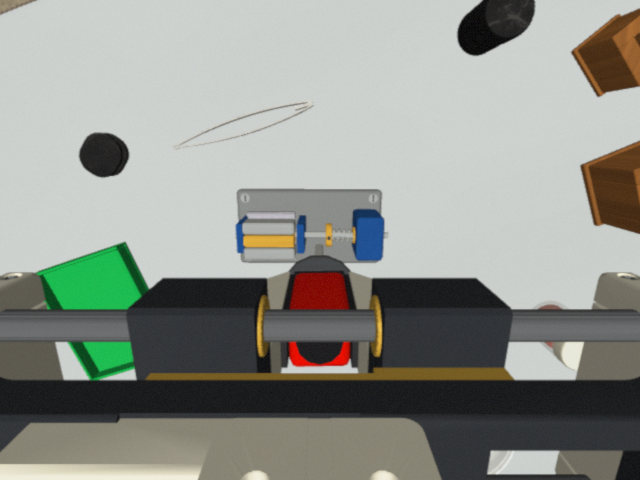

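Wrist view: the link is up (strip at (244–295, 234–248), 39.4 mm long at z = 56), the collar is back, and the fork hangs straight at column 319. Back to the stand.

{"name": "jog_arm", "arguments": {"targets": [{"xyz": [0.059, 0.416, -0.006], "spin": -0.507}, {"xyz": [0.037, 0.419, -0.006], "spin": -0.507}, {"xyz": [0.016, 0.42, -0.006], "spin": -0.507}, {"xyz": [-0.005, 0.42, -0.006], "spin": -0.507}, {"xyz": [-0.026, 0.42, -0.006], "spin": -0.507}, {"xyz": [-0.048, 0.418, -0.006], "spin": -0.507}, {"xyz": [-0.069, 0.415, -0.006], "spin": -0.507}, {"xyz": [-0.09, 0.411, -0.006], "spin": -0.507}, {"xyz": [0, 0, 0], "spin": 0}, {"xyz": [0, 0, 0], "spin": 0}]}}

```text
time: 22.6
tool_pos: [530.7, 189.0, 157.2]
tcp_rot: [-3.141, -0.001, -3.046]
contact_force: [0.3, 0.1, -1.5]
grip_width: 24.0
finger_force: 29.8
```

Run:
```python
from h import *
st();plan([532.1,189,150],-3.0456,1)
P=[532.1,189,150];plan([532.1,189,62],-3.0456,8,P,-3.0456)
```

```text
t 22.6 [530.7 189.  157.2] [-3.1412e+00 -1.0000e-03 -3.0460e+00] F [ 0.3  0.1 -1.5] w 24.0 29.8
{"xyz":[-0.018,-0.001,0.090],"spin":-0.004}
{"xyz":[-0.000,0.000,0.138],"spin":-0.000},{"xyz":[-0.000,0.000,0.138],"spin":-0.000},{"xyz":[-0.000,0.000,0.138],"spin":-0.000},{"xyz":[-0.000,0.000,0.138],"spin":-0.000},{"xyz":[-0.000,0.000,0.138],"spin":-0.000},{"xyz":[-0.000,0.000,0.138],"spin":-0.000},{"xyz":[-0.000,0.000,0.138],"spin":-0.000},{"xyz":[-0.000,0.000,0.138],"spin":-0.000}
```

{"name": "jog_arm", "arguments": {"targets": [{"xyz": [-0.018, 0, 0.09], "spin": 0}, {"xyz": [0, 0, 0.14], "spin": 0}, {"xyz": [0, 0, 0.14], "spin": 0}, {"xyz": [0, 0, 0.14], "spin": 0}, {"xyz": [0, 0, 0.14], "spin": 0}, {"xyz": [0, 0, 0.14], "spin": 0}, {"xyz": [0, 0, 0.14], "spin": 0}, {"xyz": [0, 0, 0.14], "spin": 0}, {"xyz": [0, 0, 0.1], "spin": 0}, {"xyz": [0, 0, 0], "spin": 0}]}}

```text
time: 23.85
tool_pos: [532.1, 189.5, 63.3]
tcp_rot: [-3.142, -0.001, -3.046]
contact_force: [0.2, -0.4, -1.7]
grip_width: 23.8
finger_force: 29.8
```

Run:
```python
from h import *
for i in range(3):st();bot.capture('top')
```

```text
t 23.85 [532.1 189.5  63.3] [-3.1415e+00 -1.2000e-03 -3.0458e+00] F [ 0.2 -0.4 -1.7] w 23.8 29.8
t 23.9 [532.5 189.6  63.8] [ 3.1415e+00 -3.0000e-04 -3.0458e+00] F [ 0.3 -0.7 -1.1] w 24.2 29.8
t 23.95 [532.7 189.6  64.2] [ 3.1415e+00  5.0000e-04 -3.0458e+00] F [-0.5 -0.1 -1.5] w 24.1 29.8
```

{"name": "jog_arm", "arguments": {"targets": [{"xyz": [0, 0, 0.01], "spin": 0}, {"xyz": [0, 0, 0.01], "spin": 0}, {"xyz": [0, 0, 0.01], "spin": 0}, {"xyz": [0, 0, 0.008], "spin": 0}, {"xyz": [0, 0, 0.005], "spin": 0}, {"xyz": [0, 0, 0], "spin": 0}, {"xyz": [0, 0, 0], "spin": 0}, {"xyz": [0, 0, 0], "spin": 0}, {"xyz": [0, 0, 0], "spin": 0}, {"xyz": [0, 0, 0], "spin": 0}]}}

```text
time: 25.25
tool_pos: [532.5, 189.6, 60.6]
tcp_rot: [3.142, 0.0, -3.046]
contact_force: [0.1, 0.7, 0.6]
grip_width: 24.0
finger_force: 29.8
```

Run:
```python
from h import *
for i in range(3):st();bot.capture('top')
```

```text
t 25.25 [532.5 189.6  60.6] [ 3.1415  0.     -3.0458] F [0.1 0.7 0.6] w 24.0 29.8
t 25.3 [532.5 189.6  60.6] [ 3.1415e+00  1.0000e-04 -3.0458e+00] F [-0.1 -0.3  0.3] w 24.2 29.8
t 25.35 [532.6 189.5  60.6] [ 3.1415e+00  2.0000e-04 -3.0458e+00] F [ 0.3 -0.1 -0.1] w 23.8 29.8
```

{"name": "jog_arm", "arguments": {"targets": [{"xyz": [0, 0, 0], "spin": 0}, {"xyz": [0, 0, 0], "spin": 0}, {"xyz": [0, 0, 0], "spin": 0}, {"xyz": [0, 0, 0], "spin": 0}, {"xyz": [0, 0, 0], "spin": 0}, {"xyz": [0, 0, -0.1], "spin": 0}, {"xyz": [0, 0, -0.2], "spin": 0}, {"xyz": [0, 0, -0.3], "spin": 0}, {"xyz": [0, 0, -0.4], "spin": 0}, {"xyz": [0, 0, -0.4], "spin": 0}], "gripper": 100}}

```text
time: 26.65
tool_pos: [532.6, 189.6, 174.9]
tcp_rot: [3.141, 0.001, -3.046]
contact_force: [1.0, 0.4, -0.6]
grip_width: 91.7
finger_force: 0.0
```

Run:
```python
from h import *
st()
for n in('top','side'):
    im=bot.capture(n);cv2.imwrite(f'pics/{n}8.png',im)
    for k in blobs(im,(0,150,60),(8,255,255),12)[:2]:
        r=cv2.boundingRect(k);print(n,r,[cv2.boundingRect(q) for q in blobs(cv2.imread(f'pics/{n}0.png'),(0,150,60),(8,255,255),12)[:2]])
# link centre, from the lug frame and from w7's strip
o=np.array([484.2,-84.2]);e=np.array([.305,.952]);print('link by model',o-30*e,'by strip',(np.array([469.3,-131.7])+[481.3,-94.2])/2)
L=np.array([475.2,-112.9]);y=2.8316-np.pi/2;plan([*L,160],y,16)
```

```text
t 26.65 [532.6 189.6 174.9] [ 3.1414e+00  1.4000e-03 -3.0458e+00] F [ 1.   0.4 -0.6] w 91.7 0.0
side (272, 173, 12, 19) [(272, 174, 12, 18)]
link by model [ 475.05 -112.76] by strip [ 475.3  -112.95]
{"xyz":[0.069,-0.231,0.014],"spin":1.235},{"xyz":[0.040,-0.238,0.014],"spin":1.235},{"xyz":[0.010,-0.241,0.014],"spin":1.235},{"xyz":[-0.019,-0.240,0.014],"spin":1.235},{"xyz":[-0.049,-0.236,0.014],"spin":1.235},{"xyz":[-0.078,-0.228,0.014],"spin":1.235},{"xyz":[-0.105,-0.217,0.014],"spin":1.235},{"xyz":[-0.131,-0.202,0.014],"spin":1.235},{"xyz":[-0.155,-0.185,0.014],"spin":1.235},{"xyz":[-0.177,-0.164,0.014],"spin":1.235},{"xyz":[-0.196,-0.141,0.014],"spin":1.235},{"xyz":[-0.212,-0.116,0.014],"spin":1.235},{"xyz":[-0.224,-0.089,0.014],"spin":1.235},{"xyz":[-0.233,-0.061,0.014],"spin":1.235},{"xyz":[-0.239,-0.031,0.014],"spin":1.235},{"xyz":[-0.241,-0.002,0.014],"spin":1.235}
```

Run:
```python
from h import *
plan([475.2,-112.9,130],2.8316-np.pi/2,20)
```

```text
{"xyz":[0.055,-0.185,0.030],"spin":0.988},{"xyz":[0.037,-0.189,0.030],"spin":0.988},{"xyz":[0.018,-0.192,0.030],"spin":0.988},{"xyz":[-0.001,-0.193,0.030],"spin":0.988},{"xyz":[-0.020,-0.192,0.030],"spin":0.988},{"xyz":[-0.039,-0.189,0.030],"spin":0.988},{"xyz":[-0.058,-0.184,0.030],"spin":0.988},{"xyz":[-0.076,-0.178,0.030],"spin":0.988},{"xyz":[-0.093,-0.169,0.030],"spin":0.988},{"xyz":[-0.109,-0.159,0.030],"spin":0.988},{"xyz":[-0.124,-0.148,0.030],"spin":0.988},{"xyz":[-0.138,-0.135,0.030],"spin":0.988},{"xyz":[-0.151,-0.121,0.030],"spin":0.988},{"xyz":[-0.162,-0.105,0.030],"spin":0.988},{"xyz":[-0.171,-0.089,0.030],"spin":0.988},{"xyz":[-0.179,-0.071,0.030],"spin":0.988},{"xyz":[-0.185,-0.053,0.030],"spin":0.988},{"xyz":[-0.190,-0.035,0.030],"spin":0.988},{"xyz":[-0.192,-0.016,0.030],"spin":0.988},{"xyz":[-0.193,0.003,0.030],"spin":0.988}
```

{"name": "jog_arm", "arguments": {"targets": [{"xyz": [0.055, -0.185, 0.03], "spin": 0.988}, {"xyz": [0.037, -0.189, 0.03], "spin": 0.988}, {"xyz": [0.018, -0.192, 0.03], "spin": 0.988}, {"xyz": [-0.001, -0.193, 0.03], "spin": 0.988}, {"xyz": [-0.02, -0.192, 0.03], "spin": 0.988}, {"xyz": [-0.039, -0.189, 0.03], "spin": 0.988}, {"xyz": [-0.058, -0.184, 0.03], "spin": 0.988}, {"xyz": [-0.076, -0.178, 0.03], "spin": 0.988}, {"xyz": [-0.093, -0.169, 0.03], "spin": 0.988}, {"xyz": [-0.109, -0.159, 0.03], "spin": 0.988}]}}

```text
time: 28.0
tool_pos: [502.5, 37.6, 148.7]
tcp_rot: [3.141, 0.0, 2.246]
contact_force: [0.9, 1.1, 0.3]
grip_width: 91.7
finger_force: 0.0
```

{"name": "jog_arm", "arguments": {"targets": [{"xyz": [-0.124, -0.148, 0.03], "spin": 0.988}, {"xyz": [-0.138, -0.135, 0.03], "spin": 0.988}, {"xyz": [-0.151, -0.121, 0.03], "spin": 0.988}, {"xyz": [-0.162, -0.105, 0.03], "spin": 0.988}, {"xyz": [-0.171, -0.089, 0.03], "spin": 0.988}, {"xyz": [-0.179, -0.071, 0.03], "spin": 0.988}, {"xyz": [-0.185, -0.053, 0.03], "spin": 0.988}, {"xyz": [-0.19, -0.035, 0.03], "spin": 0.988}, {"xyz": [-0.192, -0.016, 0.03], "spin": 0.988}, {"xyz": [-0.193, 0.003, 0.03], "spin": 0.988}]}}

```text
time: 29.25
tool_pos: [472.7, -113.8, 124.7]
tcp_rot: [3.141, -0.0, 1.258]
contact_force: [0.1, -0.1, 0.3]
grip_width: 91.8
finger_force: 0.0
```

Run:
```python
from h import *
st();cal=bot.get_calibration('wrist');w=bot.capture('wrist');cv2.imwrite('pics/w9.png',w)
for q in blobs(w,(15,120,60),(28,255,255),60):
    b=cv2.boundingRect(q);print(b)
for c in blobs(w,(105,120,30),(125,255,255),60):print('blue',cv2.boundingRect(c),[np.round(pt('wrist',u,48,cal)[:2],1).tolist() for u in cv2.approxPolyDP(c,3,True)[:,0]])
L=np.array([475.2,-112.9]);plan([*L,110],2.8316-np.pi/2,2);plan([*L,43],0,8,np.array([*L,110]),0)
```

```text
t 29.25 [ 472.7 -113.8  124.7] [ 3.1415e+00 -1.0000e-04  1.2582e+00] F [ 0.1 -0.1  0.3] w 91.8 0.0
(303, 368, 337, 12)
(494, 295, 37, 62)
(108, 295, 36, 62)
(317, 217, 15, 58)
(470, 461, 22, 19)
(310, 173, 28, 9)
blue (297, 111, 55, 35) [[486.5, -24.6], [480.9, -43.0], [512.9, -52.6], [518.3, -34.3]]
blue (307, 201, 34, 15) [[475.3, -80.7], [471.6, -89.8], [492.6, -96.6], [493.5, -86.6], [487.7, -84.7], [485.7, -88.5], [481.8, -87.2], [481.8, -82.8]]
blue (308, 274, 32, 7) [[478.5, -140.2], [473.7, -136.2], [456.6, -134.8]]
{"xyz":[0.019,0.012,0.090],"spin":-0.036},{"xyz":[0.019,0.012,0.090],"spin":-0.036}
{"xyz":[0.000,0.000,0.105],"spin":-0.000},{"xyz":[0.000,0.000,0.105],"spin":-0.000},{"xyz":[0.000,0.000,0.105],"spin":-0.000},{"xyz":[0.000,0.000,0.105],"spin":-0.000},{"xyz":[0.000,0.000,0.105],"spin":-0.000},{"xyz":[0.000,0.000,0.105],"spin":-0.000},{"xyz":[0.000,0.000,0.105],"spin":-0.000},{"xyz":[0.000,0.000,0.105],"spin":-0.000}
```

View pics/w9.png

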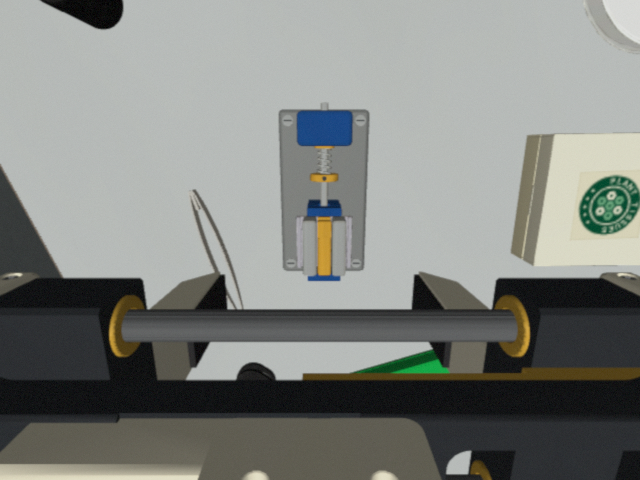

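The link is centred at column 324 between the open fingers, as expected. I'll go down and grip it.

{"name": "jog_arm", "arguments": {"targets": [{"xyz": [0.019, 0.012, 0.09], "spin": -0.03}, {"xyz": [0.019, 0.012, 0.09], "spin": 0}, {"xyz": [0, 0, 0.105], "spin": 0}, {"xyz": [0, 0, 0.105], "spin": 0}, {"xyz": [0, 0, 0.105], "spin": 0}, {"xyz": [0, 0, 0.105], "spin": 0}, {"xyz": [0, 0, 0.105], "spin": 0}, {"xyz": [0, 0, 0.105], "spin": 0}, {"xyz": [0, 0, 0.105], "spin": 0}, {"xyz": [0, 0, 0.08], "spin": 0}]}}

```text
time: 30.55
tool_pos: [475.6, -111.0, 44.4]
tcp_rot: [-3.141, -0.0, 1.264]
contact_force: [-0.8, 0.9, 0.9]
grip_width: 91.7
finger_force: 0.0
```

Run:
```python
from h import *
bot.capture('side');st();cal=bot.get_calibration('wrist');w=bot.capture('wrist');cv2.imwrite('pics/w10.png',w);st()
for q in blobs(w,(15,120,60),(28,255,255),60):
    b=cv2.boundingRect(q)
    if 280<b[0]<360:print(b,[np.round(pt('wrist',(b[0]+b[2]/2,v),56,cal),1) for v in(b[1],b[1]+b[3])])
plan([475.2,-112.9,43],2.8316-np.pi/2,1)
```

```text
t 30.6 [ 475.2 -110.9   43.8] [-3.1402e+00 -2.0000e-04  1.2643e+00] F [-0.4  0.6 -0.8] w 92.0 0.0
t 30.65 [ 475.3 -110.9   44.2] [-3.1403e+00 -2.0000e-04  1.2643e+00] F [-0.3  0.4  0.6] w 91.4 0.0
(303, 368, 337, 12) [array([ 534.8, -166.7,   56. ]), array([ 533.5, -173.5,   56. ])]
(314, 259, 20, 51) [array([482.9, -91.4,  56. ]), array([ 475.4, -115.3,   56. ])]
(304, 194, 40, 15) [array([491.5, -63.7,  56. ]), array([489.6, -69.8,  56. ])]
{"xyz":[-0.024,0.007,0.015],"spin":0.035}
```

{"name": "jog_arm", "arguments": {"targets": [{"xyz": [-0.024, 0.011, 0.012], "spin": 0.035}, {"xyz": [0, 0, 0], "spin": 0}, {"xyz": [0, 0, 0], "spin": 0}, {"xyz": [0, 0, 0], "spin": 0}, {"xyz": [0, 0, 0], "spin": 0}, {"xyz": [0, 0, 0], "spin": 0}, {"xyz": [0, 0, 0], "spin": 0}, {"xyz": [0, 0, 0], "spin": 0}, {"xyz": [0, 0, 0], "spin": 0}, {"xyz": [0, 0, 0], "spin": 0}], "gripper": 0}}

```text
time: 31.9
tool_pos: [476.0, -113.1, 44.0]
tcp_rot: [3.142, -0.0, 1.261]
contact_force: [0.4, 0.6, 0.0]
grip_width: 29.6
finger_force: 30.0
```

Run:
```python
from h import *
st();bot.capture('side');st()
```

```text
t 31.9 [ 476.  -113.1   44. ] [ 3.1415e+00 -1.0000e-04  1.2609e+00] F [0.4 0.6 0. ] w 29.6 30.0
t 31.95 [ 476.  -113.1   44. ] [ 3.1415e+00 -1.0000e-04  1.2609e+00] F [ 0.4 -0.7  0.3] w 29.7 30.0
```

Run:
```python
from h import *
P=np.array([476,-113.1,108]);plan([509,-303,108],np.pi/2,10,P,1.261)
for n,i in(('top','top0'),('top','top8'),('side','side0')):
    c=blobs(cv2.imread(f'pics/{i}.png'),(50,120,40),(75,255,255),400)[0];r=cv2.minAreaRect(c)
    print(i,r,[np.round(pt(n,q,16)[:2],0).tolist() for q in cv2.boxPoints(r)])
```

```text
{"xyz":[-0.213,0.112,-0.000],"spin":-0.310},{"xyz":[-0.217,0.105,-0.000],"spin":-0.310},{"xyz":[-0.220,0.098,-0.000],"spin":-0.310},{"xyz":[-0.223,0.091,-0.000],"spin":-0.310},{"xyz":[-0.226,0.084,-0.000],"spin":-0.310},{"xyz":[-0.228,0.077,-0.000],"spin":-0.310},{"xyz":[-0.230,0.070,-0.000],"spin":-0.310},{"xyz":[-0.233,0.063,-0.000],"spin":-0.310},{"xyz":[-0.234,0.056,-0.000],"spin":-0.310},{"xyz":[-0.236,0.049,-0.000],"spin":-0.310}
top0 ((431.0, 285.9999694824219), (39.99999237060547, 51.99999237060547), 0.0) [[451.0, -257.0], [566.0, -257.0], [568.0, -347.0], [453.0, -345.0]]
top8 ((431.0, 286.0), (52.0, 40.0), 90.0) [[566.0, -257.0], [568.0, -347.0], [453.0, -345.0], [451.0, -257.0]]
side0 ((320.7949523925781, 365.778076171875), (44.597137451171875, 69.25672912597656), 77.00537872314453) [[448.0, -255.0], [578.0, -251.0], [567.0, -351.0], [446.0, -353.0]]
```

{"name": "jog_arm", "arguments": {"targets": [{"xyz": [0, 0, -0.02], "spin": 0}, {"xyz": [0, 0, -0.04], "spin": 0}, {"xyz": [0, 0, -0.06], "spin": 0}, {"xyz": [0, 0, -0.08], "spin": 0}, {"xyz": [0, 0, -0.1], "spin": 0}, {"xyz": [0, 0, -0.1], "spin": 0}, {"xyz": [0, 0, -0.1], "spin": 0}, {"xyz": [0, 0, -0.1], "spin": 0}, {"xyz": [0, 0, -0.1], "spin": 0}, {"xyz": [0, 0, -0.1], "spin": 0}]}}

```text
time: 33.2
tool_pos: [475.9, -113.2, 108.5]
tcp_rot: [3.142, -0.0, 1.261]
contact_force: [0.6, 0.6, -0.2]
grip_width: 29.7
finger_force: 30.0
```

Tray centre is about (509,−302), square to the axes. Carry the link there.

{"name": "jog_arm", "arguments": {"targets": [{"xyz": [-0.213, 0.112, 0], "spin": -0.31}, {"xyz": [-0.217, 0.105, 0], "spin": -0.31}, {"xyz": [-0.22, 0.098, 0], "spin": -0.31}, {"xyz": [-0.223, 0.091, 0], "spin": -0.31}, {"xyz": [-0.226, 0.084, 0], "spin": -0.31}, {"xyz": [-0.228, 0.077, 0], "spin": -0.31}, {"xyz": [-0.23, 0.07, 0], "spin": -0.31}, {"xyz": [-0.233, 0.063, 0], "spin": -0.31}, {"xyz": [-0.234, 0.056, 0], "spin": -0.31}, {"xyz": [-0.236, 0.049, 0], "spin": -0.31}]}}

```text
time: 34.45
tool_pos: [508.9, -303.6, 108.1]
tcp_rot: [-3.141, -0.0, 1.572]
contact_force: [-0.1, -0.9, -1.0]
grip_width: 30.0
finger_force: 30.0
```

Run:
```python
from h import *
st();cal=bot.get_calibration('wrist');w=bot.capture('wrist');cv2.imwrite('pics/w11.png',w);s=bot.capture('side');cv2.imwrite('pics/s11.png',s)
c=blobs(w,(50,120,40),(75,255,255),400)
for k in c[:2]:print(cv2.boundingRect(k),[(q.tolist(),np.round(pt('wrist',q,16,cal)[:2],0).tolist()) for q in cv2.approxPolyDP(k,5,True)[:,0]])
```

```text
t 34.45 [ 508.9 -303.6  108.1] [-3.1414e+00 -2.0000e-04  1.5719e+00] F [-0.1 -0.9 -1. ] w 30.0 30.0
(234, 172, 167, 108) [([400, 174], [566.0, -254.0]), ([235, 175], [448.0, -255.0]), ([242, 278], [448.0, -334.0]), ([285, 274], [482.0, -330.0]), ([293, 252], [488.0, -313.0]), ([306, 253], [498.0, -313.0]), ([308, 261], [500.0, -320.0]), ([311, 253], [502.0, -313.0]), ([327, 253], [514.0, -313.0]), ([329, 262], [516.0, -321.0]), ([332, 253], [518.0, -313.0]), ([345, 252], [528.0, -312.0]), ([353, 274], [534.0, -330.0]), ([395, 278], [567.0, -334.0])]
```

{"name": "jog_arm", "arguments": {"targets": [{"xyz": [0.038, 0, 0.1], "spin": 0}, {"xyz": [0, 0, 0.17], "spin": 0}, {"xyz": [0, 0, 0.17], "spin": 0}, {"xyz": [0, 0, 0.17], "spin": 0}, {"xyz": [0, 0, 0.17], "spin": 0}, {"xyz": [0, 0, 0.17], "spin": 0}, {"xyz": [0, 0, 0.13], "spin": 0}, {"xyz": [0, 0, 0.08], "spin": 0}, {"xyz": [0, 0, 0.02], "spin": 0}, {"xyz": [0, 0, 0], "spin": 0}]}}

```text
time: 35.8
tool_pos: [509.1, -300.1, 13.8]
tcp_rot: [3.141, 0.0, 1.571]
contact_force: [-0.7, -0.8, -0.4]
grip_width: 29.5
finger_force: 30.0
```

Run:
```python
from h import *
for i in range(3):st();bot.capture('side')
```

```text
t 35.8 [ 509.1 -300.1   13.8] [3.1411e+00 2.0000e-04 1.5709e+00] F [-0.7 -0.8 -0.4] w 29.5 30.0
t 35.85 [ 509.1 -300.2   14. ] [3.1409e+00 4.0000e-04 1.5709e+00] F [ 1.   0.1 -1.2] w 29.8 30.0
t 35.9 [ 509.2 -300.2   14. ] [3.1408e+00 5.0000e-04 1.5709e+00] F [ 0.6  0.4 -0.5] w 29.7 30.0
```

Lower the last 4 mm slowly, then 0.8 mm more, checking for touch.

{"name": "jog_arm", "arguments": {"targets": [{"xyz": [0, 0, 0.01], "spin": 0}, {"xyz": [0, 0, 0.01], "spin": 0}, {"xyz": [0, 0, 0.01], "spin": 0}, {"xyz": [0, 0, 0.01], "spin": 0}, {"xyz": [0, 0, 0.01], "spin": 0}, {"xyz": [0, 0, 0.01], "spin": 0}, {"xyz": [0, 0, 0], "spin": 0}, {"xyz": [0, 0, 0], "spin": 0}, {"xyz": [0, 0, 0], "spin": 0}, {"xyz": [0, 0, 0], "spin": 0}]}}

```text
time: 37.2
tool_pos: [508.9, -299.9, 9.0]
tcp_rot: [3.141, -0.0, 1.571]
contact_force: [-2.5, 1.0, 4.5]
grip_width: 29.8
finger_force: 30.0
```

Run:
```python
from h import *
for i in range(4):st();bot.capture('side')
```

```text
t 37.2 [ 508.9 -299.9    9. ] [ 3.1415 -0.      1.5709] F [-2.5  1.   4.5] w 29.8 30.0
t 37.25 [ 508.9 -300.     9. ] [ 3.1415 -0.      1.571 ] F [-2.8  0.9  5.3] w 29.7 30.0
t 37.3 [ 508.9 -299.9    9. ] [ 3.1415 -0.      1.5709] F [-1.6  0.9  5. ] w 29.8 30.0
t 37.35 [ 508.9 -300.     9. ] [3.1415 0.     1.5709] F [-1.8  1.3  4.8] w 30.0 30.0
```

Contact at z = 9 with about 5 N, so the link is on the floor. I'll open partway to keep clear of the tray walls, then rise.

{"name": "jog_arm", "arguments": {"targets": [{"xyz": [0, 0, 0], "spin": 0}, {"xyz": [0, 0, 0], "spin": 0}, {"xyz": [0, 0, 0], "spin": 0}, {"xyz": [0, 0, 0], "spin": 0}, {"xyz": [0, 0, 0], "spin": 0}, {"xyz": [0, 0, -0.1], "spin": 0}, {"xyz": [0, 0, -0.2], "spin": 0}, {"xyz": [0, 0, -0.4], "spin": 0}, {"xyz": [0, 0, -0.6], "spin": 0}, {"xyz": [0, 0, -0.6], "spin": 0}], "gripper": 49}}

```text
time: 38.65
tool_pos: [508.8, -299.9, 163.5]
tcp_rot: [3.141, 0.001, 1.571]
contact_force: [0.6, 0.2, 0.8]
grip_width: 45.1
finger_force: 0.0
```

Run:
```python
from h import *
st();w=bot.capture('wrist');s=bot.capture('side');t=bot.capture('top');cv2.imwrite('pics/w12.png',w)
b=cv2.resize(s[130:400,190:370],(400,600));a=cv2.resize(w[60:360,160:480],(400,375))
c=np.zeros((600,800,3),np.uint8);c[:,:400]=b;c[:375,400:]=a;c[375:,400:]=cv2.resize(t[225:365,180:460],(400,225));cv2.imwrite('pics/c12.png',c)
```

```text
t 38.65 [ 508.8 -299.9  163.5] [3.1407e+00 6.0000e-04 1.5709e+00] F [0.6 0.2 0.8] w 45.1 0.0
```

View pics/c12.png

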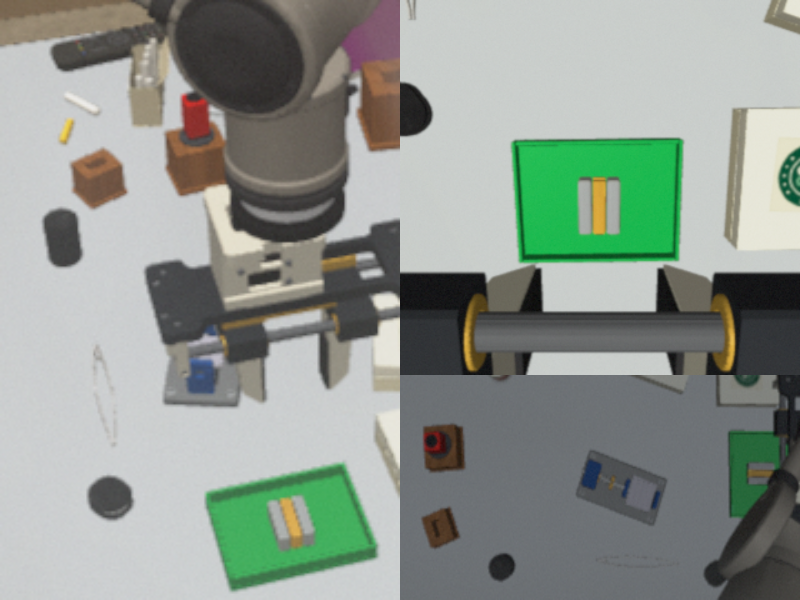

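The link lies flat in the middle of the tray, crop (600,205). The tool is upright in its stand at (195,115), the other things are where they were, and the arm is clear. Handing in.

```bash
python3 -c "
from plant import bot
print(bot.close_job())"
```

```text
the job is handed in; nothing more can be done
None
```

The job is handed in at about 39 s: the collar was pressed back to about 7.5 N and held until the link was fully up, the tool is upright in its stand, and the link lies flat in the green tray.

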